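# Lay out stained glass on the light box

## Robot

A 6-joint arm with a two-finger parallel gripper is mounted at the origin on the work surface. World frame = base frame: x ahead of the robot, y to its left, z up, the work surface at z = 0. Lengths are in mm, angles in rad, forces in N, time in s.
With the tool pointing down it reaches from about 250 to 725 mm from the base axis. Payload 4 kg.
Tool frame: the origin (TCP) lies at the very end of the fingers, on their centre line; the grasp point (between the pads) lies 19 mm behind it (grip_depth is the distance from the TCP to the grasp point, in mm); z points along the fingers, y is the line along which they close (so a half turn about z gives the same grasp; the last joint's range is limited). The gripper opens to 85 mm and grips with 20 to 120 N. Pads are 22 mm wide; open, the fingers measure 114 mm over their backs; the gripper's body (76 mm by 85 mm) begins 54 mm behind the grasp point. The pads swing forward as they close: fully open they stand 13 mm farther back than shut.
Start: joints at [-1.298, 0.241, 0.005, 1.335, 0, 1.571], TCP at [134.713, -481.51, 231.306] pointing down, gripper open.
Joint ranges: [-2.72, 2.72], [-1.05, 1.87], [-1.09, 1.28], [-1.99, 2.15], [-1.42, 1.44], [-3.14, 3.14]. Speed limits (rad/s): [2.79, 2.79, 3.14, 3.14, 3.14, 3.14].

## Interface

Orientations are given as a unit quaternion [x, y, z, w].
In Python, from bench import * gives the robot as it stands.
- The arm moves only by the tool jog_arm, never from a script. Its argument "commands" is a list of rows, each a list of 3 entries, a list of its own where there are three numbers: the turn, a rotation vector about the tool's x, y, z in rad, then the shift along the tool's x, y, z in mm, then the closure, from 0 (fully open) to 1 (shut). A call has 1 to 12 rows; each row is the pose to reach, as a shift and turn from the pose commanded when the call began, along the tool's axes at that moment; what a row does not reach only later rows make up. A row lasts 1/8 s, in which the tool goes at most 62.5 mm and 10.7 degrees, less where a joint would pass 70% of its speed; a pose out of reach is approached as far as the arm can. A call with a gripper value outside its range is refused whole. The fingers move at their own pace and stop on an object; "newtons" is the grip in N (left out, the last holds). Time passes only in rows, so rows that repeat a pose let the fingers close. It gives the time, the measured TCP pose, the force, the opening and the grip force at its end, in the units of the state.
- read_state(): the state, without advancing time (a new reading comes with each control period).
- snapshot(name): name is "scene" or "top" or "wrist"; returns a dict with "frame" (480x640x3 uint8, blue, green, red), "range_z" (480x640 float32, mm along the optical axis (not along the pixel's ray), 0 where there is no reading), "intrinsics" (3x3 intrinsics, pixels), "xyz" and "attitude" of the camera in the world; the wrist camera has in their place "T_tool_cam" (4x4, takes a point from camera to tool coordinates, whose origin is the TCP and whose axes are the flange's). Camera axes: x right, y down, z forward; pixel columns grow to the right and rows downward; lengths in mm; the calibration is good to about 2 mm. A picture is of the moment at which its call begins: read the wrist's pose just before it.
- hand_in(): hands the job in; it is judged then, once.
The state is a dict: "t": time; "joint_pos": joint angles; "joint_vel": joint speeds; "effort": joint torques, N m; "tcp_pos": TCP position; "ee_rot": TCP orientation; "contact_force": force on the tool from outside, world axes, zero at the start; "moment": the same for the moment, N m; "opening": finger opening in mm; "finger_force": force on a finger pad.
Only numpy, scipy, OpenCV 4.12 (cv2) and the standard library are available. Lean on these libraries where they do the work, as an engineer would, in place of code of your own. Each camera call takes 0.05 s, during which the arm holds its last target. There are 200 camera calls.

## Task

Set out the glass for checking: slide every red roundel across the light box, without lifting it off (the boss would snap), until it drops flat into a pocket, any one to a pocket; and stand every glass pane fully home in a slot that fits it, thin blue panes in the narrow slots of the blue-striped rack, thick amber panes in the wide slots of the amber-striped rack. Only when all the glass is in place, push the light box's lever switch fully over to on, away from the pockets. Leave the jar, foil roll and brush alone.

Things in the scene. Friction and masses are not known exactly. Their poses are not given: they have to be found in the camera images.
- lightbox: white light box, fixed, 250 (x) x 200 (y) x 30 mm; origin at the centre of its underside, z up. Its flat top (30 mm up) is the sliding plate, bounded by an aluminium rim 6 mm wide and 7 mm high above the plate (37 mm over the bench); inside the rim the plate spans x -119 to +53 and y -94 to +94 mm. Three pockets lie in a row along y at x = +10 mm; the switch stands beyond the rim at x = +98 mm, y = 0
- pocket0 (a point): centre of round pocket 0 of the light box, at the level of the plate's top face; grey-floored, 53 mm in diameter, 4 mm deep, pockets 62 mm apart
- pocket1 (a point): centre of round pocket 1 of the light box, at the level of the plate's top face; grey-floored, 53 mm in diameter, 4 mm deep, pockets 62 mm apart
- pocket2 (a point): centre of round pocket 2 of the light box, at the level of the plate's top face; grey-floored, 53 mm in diameter, 4 mm deep, pockets 62 mm apart
- roundel0_center (a point): red glass roundel: a flat disc 50 mm in diameter and 6 mm thick with a round boss on top, 22 mm in diameter and 18 mm high, to hold it by; 24 mm high in all, 50 g. The point is on its axis, half-way up (12 mm above its underside); z is its axis. None if absent
- roundel1_center (a point): red glass roundel: a flat disc 50 mm in diameter and 6 mm thick with a round boss on top, 22 mm in diameter and 18 mm high, to hold it by; 24 mm high in all, 50 g. The point is on its axis, half-way up (12 mm above its underside); z is its axis. None if absent
- roundel2_center (a point): red glass roundel: a flat disc 50 mm in diameter and 6 mm thick with a round boss on top, 22 mm in diameter and 18 mm high, to hold it by; 24 mm high in all, 50 g. The point is on its axis, half-way up (12 mm above its underside); z is its axis. None if absent
- switch (a joint): lever switch of the light box: 0 = fully off, lever leaning towards the box's -x (the pockets), 1.0 rad = fully on, leaning to +x; pushed over with little force and stays where it is left
- switch_tip (a point): centre of the switch lever's tip (a red ball 26 mm in diameter, 50 mm from the pivot). The pivot is a level axis along the light box's y at x = +98, y = 0, 52 mm above the bench; its grey housing is 70 (x) x 50 (y) mm and rises to 67 mm above the bench, the ball to 115 mm at most
- rack_narrow: fixed wooden block with blue stripes on its sides and down the middle of its top, 116 (x) x 71 (y) x 43 mm, with two upright narrow slots open at the top, along its x: each 100 mm long, 11 mm wide and 35 mm deep (floor 8 mm above the bench), at y = -24 and +24 mm. Origin at the centre of its underside
- rack_wide: the same block with amber stripes, 116 x 75 x 43 mm, with two wide slots, each 100 mm long, 15 mm wide and 35 mm deep (floor 8 mm above the bench), at y = -24 and +24 mm. Origin at the centre of its underside
- narrow_slot0 (a point): mouth of narrow slot 0: the centre of the slot's opening, on the block's top face (43 mm above the bench); the slot runs along the point's x
- narrow_slot1 (a point): mouth of narrow slot 1: the centre of the slot's opening, on the block's top face (43 mm above the bench); the slot runs along the point's x
- wide_slot0 (a point): mouth of wide slot 0: the centre of the slot's opening, on the block's top face (43 mm above the bench); the slot runs along the point's x
- wide_slot1 (a point): mouth of wide slot 1: the centre of the slot's opening, on the block's top face (43 mm above the bench); the slot runs along the point's x
- thin0_center (a point): thin blue glass pane, 90 (x, long) x 8 (y, thickness) x 80 (z, tall) mm, 144 g, at first standing on its long edge in a slot of the dark wooden stand. The point is its centre, 40 mm below its top edge. None if absent
- thin1_center (a point): thin blue glass pane, 90 (x, long) x 8 (y, thickness) x 80 (z, tall) mm, 144 g, at first standing on its long edge in a slot of the dark wooden stand. The point is its centre, 40 mm below its top edge. None if absent
- thick0_center (a point): thick amber glass pane, 90 (x, long) x 12 (y, thickness) x 80 (z, tall) mm, 216 g, at first standing on its long edge in a slot of the dark wooden stand. The point is its centre, 40 mm below its top edge. None if absent
- thick1_center (a point): thick amber glass pane, 90 (x, long) x 12 (y, thickness) x 80 (z, tall) mm, 216 g, at first standing on its long edge in a slot of the dark wooden stand. The point is its centre, 40 mm below its top edge. None if absent
- stand: fixed dark wooden stand in which the panes wait, 116 (x) x 171 (y) x 36 mm, with four slots along its x, 100 mm long, 15 mm wide, 28 mm deep (floor 8 mm above the bench), at y = -72, -24, 24, 72 mm, so the panes' tops are 88 mm above the bench. Origin at the centre of its underside
- flux: bystander: amber jar, 52 mm in diameter, 85 mm high; origin at its underside
- foil: bystander: roll of copper foil, 76 mm in diameter, 12 mm high; origin at its underside
- brush: bystander: brush lying along its x; origin at its underside
There are look-alikes about, which are no part of the job. What is shaped like the part that bears thick0_center but turquoise or yellow is not meant. Leave any green look-alike of the part that bears thin1_center alone.

How it is judged:
By the outcome, as a careful person would: the job done as asked, in the order asked, and still so for the second after the job is handed in, with the robot touching nothing.
Of roundel0, roundel1, roundel2 only 2 to 3 are there at a start; the rules pass over those that are not, and their reading is None.
Of thin0, thin1, thick0, thick1 only 3 to 4 are there at a start; the rules pass over those that are not, and their reading is None.
At some moment in a run one of roundel0, roundel1, roundel2 may be knocked a few centimetres aside while the robot is not near it.
It also fails if it takes over 210 s, if anything falls off the work surface, if the arm or the gripper's body presses on something with over 40 N, if the wrist force passes 120 N, or if a joint passes its speed limit or range.

## Working session

There is one attempt and no reset: what is moved stays moved. The work goes in short steps, Python scripts to look and compute and a tool call to move; the robot and the scene stay as the last step left them, time stands still between calls to the robot, and variables do not carry over. Pictures are saved under pics/ and viewed, at most 14 in all, crops included, and the job is handed in when it is done.

Besides the shell and the picture viewer there is one more tool, called after ">>>" in YAML: its name, and indented under it one key for each argument. jog_arm: Moves the arm, as the interface text tells. Its arguments: {"type":"object","properties":{"commands":{"type":"array"},"newtons":{"type":"number"}},"required":["commands"]}

```bash
mkdir -p pics; ls
cat > h.py <<'E'
import numpy as np,cv2
from scipy.spatial.transform import Rotation as R
from bench import *
def cam(name):
    s=read_state(); d=snapshot(name)
    if name=="wrist":
        T=np.eye(4);T[:3,:3]=R.from_quat(s["ee_rot"]).as_matrix();T[:3,3]=s["tcp_pos"];T=T@np.array(d["T_tool_cam"])
    else:
        T=np.eye(4);a=np.array(d["attitude"]);T[:3,:3]=a if a.shape==(3,3) else R.from_quat(a).as_matrix();T[:3,3]=d["xyz"]
    d["T"]=T;return d
def cloud(d):
    K=np.array(d["intrinsics"]);z=d["range_z"];v,u=np.mgrid[:z.shape[0],:z.shape[1]]
    p=np.stack([(u-K[0,2])/K[0,0]*z,(v-K[1,2])/K[1,1]*z,z],-1)
    return p@d["T"][:3,:3].T+d["T"][:3,3]
def ray(d,u,v,h):
    K=np.array(d["intrinsics"]);r=d["T"][:3,:3]@np.array([(u-K[0,2])/K[0,0],(v-K[1,2])/K[1,1],1]);o=d["T"][:3,3]
    return o+r*(h-o[2])/r[2]
E
python3 - <<'E'
from h import *
for n in ("top","scene"):
    d=cam(n);cv2.imwrite(f"pics/{n}0.png",d["frame"]);print(n,d["T"].round(3).tolist(),np.array(d["intrinsics"]).tolist());np.savez(f"{n}0.npz",**{k:np.array(v) for k,v in d.items()})
d=cam("wrist");print(np.array(d["T_tool_cam"]).round(3).tolist());print(read_state())
E
```

```text
pics
top [[-0.007, -0.982, 0.191, 356.557], [-1.0, 0.009, 0.011, -29.447], [-0.012, -0.191, -0.982, 1167.274], [0.0, 0.0, 0.0, 1.0]] [[564.5791578049613, 0.0, 327.19575841360626], [0.0, 564.5791578049613, 238.39694292484774], [0.0, 0.0, 1.0]]
scene [[0.852, 0.436, -0.288, 839.757], [0.523, -0.726, 0.447, -416.799], [-0.014, -0.532, -0.847, 827.532], [0.0, 0.0, 0.0, 1.0]] [[456.5253315637071, 0.0, 320.3177114429691], [0.0, 456.5253315637071, 236.99536417371039], [0.0, 0.0, 1.0]]
[[0.001, -0.959, -0.284, 71.794], [1.0, 0.001, 0.0, 0.129], [0.0, -0.284, 0.959, -143.774], [0.0, 0.0, 0.0, 1.0]]
{'t': 0.15, 'joint_pos': array([-1.29801802e+00,  2.41255657e-01,  4.03822866e-03,  1.33521508e+00,
        4.53490715e-08,  1.57078083e+00]), 'joint_vel': array([ 0.00246105, -0.00109879,  0.00426413,  0.00025647,  0.00018974,
        0.00021914]), 'effort': array([-4.34399171e-04, -3.72635257e+01,  2.52639037e+01,  1.23525225e-02,
        1.29386381e-04, -1.86193887e-05]), 'tcp_pos': array([ 134.57383515, -481.0476295 ,  230.6113494 ]), 'ee_rot': array([ 9.90712024e-01,  1.35974322e-01, -1.11204380e-04, -8.10497639e-04]), 'contact_force': array([ 0.3114606 , -0.07434794,  0.18544567]), 'moment': array([-0.00756498, -0.03574031, -0.02794041]), 'finger_force': 0.0, 'opening': 85.31027886917782}
```

View pics/top0.png

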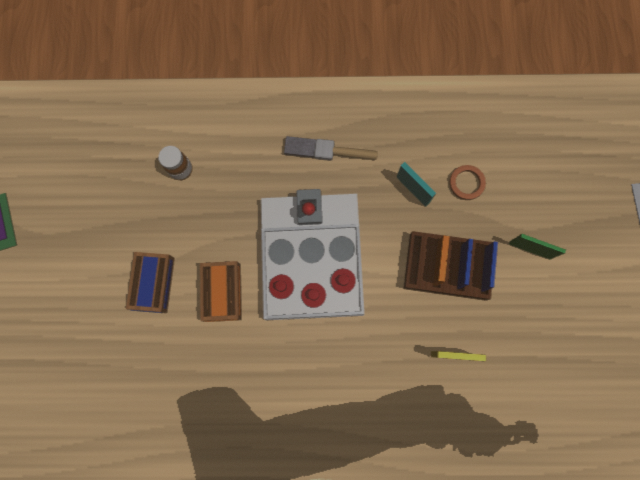

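View pics/scene0.png

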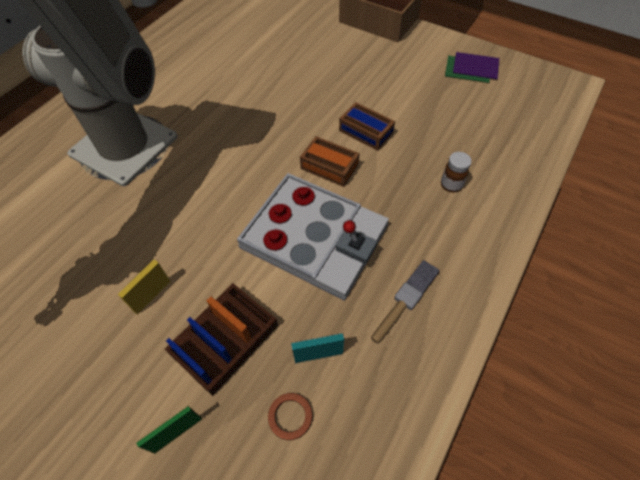

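The top view shows three roundels near pixels (282,286), (313,295) and (343,281). The pockets are at (281,251), (312,250) and (342,248), and the switch is at (309,205). The stand at (451,265) holds one amber pane and two blue ones. The racks are at (150,282) for narrow and (220,291) for wide. The scene view agrees.

```bash
cat > m.py <<'E'
from h import *
def load(n):
    f=np.load(n+"0.npz");return {k:f[k] for k in f.files}
def rect(p):
    r=cv2.minAreaRect(p[:,:2].astype(np.float32).reshape(-1,1,2)); (c,(w,h),a)=r
    if w<h: w,h,a=h,w,a+90
    return np.round(c,1),round(w,1),round(h,1),round((a+90)%180-90,1)
if __name__=="__main__":
  for n in("top","scene"):
    d=load(n);P=cloud(d);hsv=cv2.cvtColor(d["frame"],cv2.COLOR_BGR2HSV);H,S,V=[hsv[...,i].astype(int) for i in range(3)]
    print(n,"valid",(d["range_z"]>0).mean(),"bench z",np.median(P[...,2]))
    red=((H<6)|(H>174))&(S>150);am=(H>=5)&(H<16)&(S>190)&(V>110);bl=(H>110)&(H<128)&(S>150);wh=(S<60)&(V>90)
    def comps(m,lab,zr,mn=15):
        m=m&(P[...,2]>zr[0])&(P[...,2]<zr[1])&(P[...,0]>100)
        k,L,st,c=cv2.connectedComponentsWithStats(m.astype(np.uint8))
        for i in range(1,k):
            if st[i,4]>=mn:
                q=P[L==i];print(lab,c[i].round(),st[i,4],rect(q),"z",np.percentile(q[:,2],[10,50,90]).round(1))
    comps(red,"red boss",(46,62),8);comps(red,"red",(20,140))
    comps(am,"amber hi",(80,96));comps(bl,"blue hi",(80,96));comps(am,"amber rack",(36,48));comps(bl,"blue rack",(36,48))
    comps(wh,"white",(20,45),80)
    comps((V<140),"block",(39,47),60)
    comps((V<140),"stand",(31,39),60)
E
python3 m.py
```

```text
top valid 0.9960514322916667 bench z 0.33283789887514104
red boss [343. 279.] 84 (array([490.9, -49.3]), 19.7, 17.9, -0.9) z [52.1 54.4 57. ]
red boss [281. 285.] 85 (array([480. ,  75.4]), 18.6, 18.1, 45.2) z [52.1 54.6 57.2]
red boss [313. 294.] 79 (array([462.7,  10.2]), 18.0, 18.0, -88.8) z [51.7 54.5 57.9]
red [308. 208.] 85 (array([623.2,  17.7]), 19.4, 17.5, -0.5) z [106.3 109.8 113.5]
red [343. 280.] 335 (array([491.1, -48.2]), 44.6, 42.6, -18.9) z [34.2 37.5 55.2]
red [281. 286.] 356 (array([479.7,  76.7]), 44.1, 43.5, -49.6) z [34.2 37.6 55.2]
red [314. 295.] 327 (array([462.1,  11.4]), 43.9, 42.7, -44.2) z [34.2 37.6 55.2]
blue hi [470. 246.] 20 (array([ 548.6, -293.2]), 24.8, 4.1, -10.2) z [86.5 89.1 90.4]
blue hi [468. 260.] 18 (array([ 522.7, -289.1]), 21.7, 3.5, -9.2) z [87.  89.1 91.1]
blue hi [467. 273.] 17 (array([ 496.8, -285.3]), 16.0, 4.2, -16.5) z [85.9 88.1 89.9]
white [324. 146.] 145 (array([777.3, -11.7]), 38.5, 38.3, 89.7) z [20.3 21.9 23.8]
white [312. 256.] 9721 (array([544.5,  15.2]), 251.1, 200.4, 2.3) z [26.7 30.5 35.8]
block [148. 281.] 1472 (array([49
[... 3083 characters left out ...]
 57.1, 31.9) z [31.7 34.8 38.1]
stand [453. 180.] 62 (array([742.8, 282.7]), 51.3, 20.4, 9.9) z [31.6 34.8 38.3]
stand [294. 223.] 1543 (array([513.3,  13.7]), 203.2, 187.6, -88.0) z [32.3 35.4 37.5]
stand [280. 214.] 272 (array([463.1,   9.8]), 50.0, 49.6, 81.0) z [33.1 35.4 37.1]
stand [351. 256.] 60 (array([645.2,  -6. ]), 67.0, 3.2, 3.2) z [32.3 35.9 38.6]
stand [147. 290.] 107 (array([ 347.9, -269.8]), 89.5, 4.1, 85.8) z [31.9 35.3 38.3]
stand [221. 337.] 3891 (array([ 522.3, -266.4]), 171.2, 118.7, 81.5) z [33.4 35.3 37. ]
stand [316. 352.] 72 (array([ 691.5, -206.1]), 84.9, 1.9, 43.1) z [31.6 34.6 38.4]
stand [173. 432.] 93 (array([ 560.1, -440.4]), 90.1, 5.8, 71.5) z [32.1 35.4 38.3]
```

```bash
cat > g.py <<'E'
from h import *
import sys,json
# go: waypoints x,y,z,angle(deg of tool x; tool vertical),closure,rows -> jog rows from the present pose
def go(*W):
    s=read_state();R0=R.from_quat(s["ee_rot"]);p0=np.array(s["tcp_pos"]);out=[]
    for x,y,z,a,c,n in W:
        T=R.from_euler('z',a,degrees=True)*R.from_euler('x',180,degrees=True)
        rv=(R0.inv()*T).as_rotvec();sh=R0.inv().apply(np.array([x,y,z])-p0)
        print(n,"x",json.dumps([[round(float(v),3) for v in rv],[round(float(v),1) for v in sh],c]))
if __name__=="__main__":
    go(*eval(sys.argv[1]))
E
python3 g.py "[(300,-480,240,0,0.5,4),(518,-290,200,-8.3,0.5,6)]"
```

```text
4 x [[-0.002, 0.0, 0.273], [159.6, 43.5, -9.5], 0.5]
6 x [[-0.002, 0.0, 0.418], [420.7, -80.6, 30.7], 0.5]
```

>>> jog_arm:
  commands:
    - [[-0.002,0,0.3],[160,30,0],0.5]
    - [[-0.002,0,0.418],[421,-80.5,30.5],0.5]
    - [[-0.002,0,0.418],[421,-80.5,30.5],0.5]
    - [[-0.002,0,0.418],[421,-80.5,30.5],0.5]
    - [[-0.002,0,0.418],[421,-80.5,30.5],0.5]
    - [[-0.002,0,0.418],[421,-80.5,30.5],0.5]
    - [[-0.002,0,0.418],[421,-80.5,30.5],0.5]
    - [[-0.002,0,0.418],[421,-80.5,30.5],0.5]
    - [[-0.002,0,0.418],[421,-80.5,30.5],0.5]
  newtons: 40

```text
t: 1.27
tcp_pos: [518.4, -290.0, 200.0]
ee_rot: [0.997, -0.072, -0.001, 0.001]
contact_force: [-0.3, 0.4, 0.4]
opening: 42.3
finger_force: 0.0
```

Run:
```python
from h import *
from m import rect
s=read_state();print(s["t"],s["tcp_pos"],s["opening"],R.from_quat(s["ee_rot"]).as_matrix()[:,0])
d=cam("wrist");cv2.imwrite("pics/w1.png",d["frame"])
P=cloud(d);hsv=cv2.cvtColor(d["frame"],cv2.COLOR_BGR2HSV);H,S,V=[hsv[...,i].astype(int) for i in range(3)]
for lab,m in(("amber",(H>=5)&(H<16)&(S>170)&(V>80)),("blue",(H>108)&(H<130)&(S>130))):
    m=m&(P[...,2]>84)&(P[...,2]<93)
    k,L,st,c=cv2.connectedComponentsWithStats(m.astype(np.uint8))
    for i in range(1,k):
        if st[i,4]>100: q=P[L==i];print(lab,c[i].round(),st[i,4],rect(q),np.median(q[:,2]))
```

```text
1.275 [ 518.42150112 -289.97005405  200.00262548] 42.31918628888516 [ 0.98969902 -0.143157   -0.00138628]
amber [249. 230.] 2129 (array([ 527.8, -243.2]), 88.9, 12.3, -8.5) 89.11680355637347
blue [386. 227.] 1409 (array([ 515.6, -337.7]), 89.2, 7.7, -8.3) 89.05129434084333
blue [318. 229.] 1339 (array([ 520.9, -290.8]), 89.5, 7.3, -8.4) 89.10867499025801
```

View pics/w1.png

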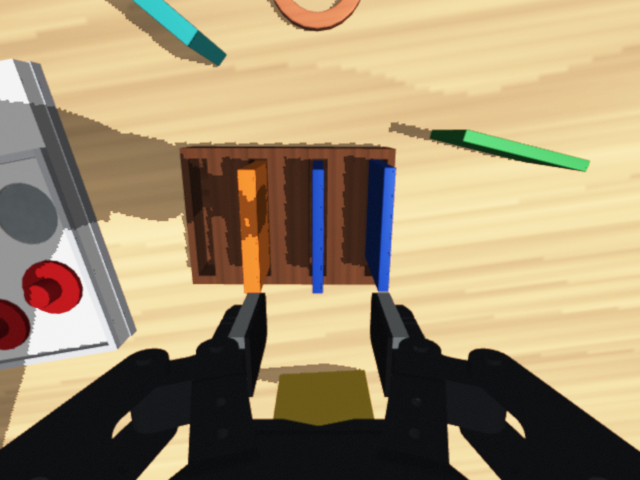

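The wrist view shows the amber pane's top at px (249,230) and the blue ones at (318,229) and (386,227), all at about z = 88. I'll grasp the amber pane first.

```bash
python3 g.py "[(527.8,-243.2,130,-8.4,0.5,3),(527.8,-243.2,51,-8.4,0.5,3),(527.8,-243.2,51,-8.4,1,5)]"
```

```text
3 x [[0.002, 0.001, 0.001], [3.2, -48.6, 70.3], 0.5]
3 x [[0.002, 0.001, 0.001], [3.3, -48.8, 149.3], 0.5]
5 x [[0.002, 0.001, 0.001], [3.3, -48.8, 149.3], 1]
```

>>> jog_arm:
  commands:
    - [[0.002,0.001,0],[3.2,-48.7,50],0.5]
    - [[0.002,0.001,0],[3.2,-48.7,70],0.5]
    - [[0.002,0.001,0],[3.2,-48.7,110],0.5]
    - [[0.002,0.001,0],[3.2,-48.7,149],0.5]
    - [[0.002,0.001,0],[3.2,-48.7,149],0.5]
    - [[0.002,0.001,0],[3.2,-48.7,149],1]
    - [[0.002,0.001,0],[3.2,-48.7,149],1]
    - [[0.002,0.001,0],[3.2,-48.7,149],1]
    - [[0.002,0.001,0],[3.2,-48.7,149],1]
    - [[0.002,0.001,0],[3.2,-48.7,149],1]
  newtons: 50

```text
t: 2.58
tcp_pos: [529.9, -244.4, 54.1]
ee_rot: [0.997, -0.073, 0.003, 0.001]
contact_force: [-1.1, -1.3, 6.4]
opening: 11.0
finger_force: 52.1
```

```bash
python3 -c "
from h import *
print(R.from_quat(read_state()['ee_rot']).as_matrix().round(4),read_state()['moment'])"
python3 g.py "[(527.8,-243.2,180,-8.4,1,3),(473,175.5,180,2.4,1,8)]"
```

```text
[[ 0.9894 -0.1451  0.0048]
 [-0.1451 -0.9894 -0.0032]
 [ 0.0052  0.0025 -1.    ]] [-0.40724681  0.24326841 -0.06412827]
3 x [[0.002, -0.005, 0.001], [-1.6, -0.6, -125.9], 1]
8 x [[0.003, -0.005, -0.188], [-116.6, -406.9, -127.5], 1]
```

>>> jog_arm:
  commands:
    - [[0.002,-0.005,0],[-1,-0.5,-60],1]
    - [[0.002,-0.005,0],[-1.5,-0.5,-126],1]
    - [[0.002,-0.005,0],[-1.5,-0.5,-126],1]
    - [[0.003,-0.005,-0.1],[-50,-160,-127.5],1]
    - [[0.003,-0.005,-0.188],[-116.5,-407,-127.5],1]
    - [[0.003,-0.005,-0.188],[-116.5,-407,-127.5],1]
    - [[0.003,-0.005,-0.188],[-116.5,-407,-127.5],1]
    - [[0.003,-0.005,-0.188],[-116.5,-407,-127.5],1]
    - [[0.003,-0.005,-0.188],[-116.5,-407,-127.5],1]
    - [[0.003,-0.005,-0.188],[-116.5,-407,-127.5],1]
    - [[0.003,-0.005,-0.188],[-116.5,-407,-127.5],1]
    - [[0.003,-0.005,-0.188],[-116.5,-407,-127.5],1]

```text
t: 4.08
tcp_pos: [484.6, 76.2, 178.9]
ee_rot: [0.998, 0.062, -0.004, -0.026]
contact_force: [-0.1, -0.2, -1.8]
opening: 11.8
finger_force: 50.7
```

```bash
cat > look.py <<'E'
from h import *
from m import rect
import sys
# wrist look: rack top rect, slot positions in world; held pane bottom
s=read_state();Rm=R.from_quat(s["ee_rot"]).as_matrix();print(s["t"],s["tcp_pos"].round(1),"ang",np.degrees(np.arctan2(Rm[1,0],Rm[0,0])).round(2),s["opening"])
d=cam("wrist");cv2.imwrite("pics/%s.png"%sys.argv[1],d["frame"])
P=cloud(d);hsv=cv2.cvtColor(d["frame"],cv2.COLOR_BGR2HSV);H,S,V=[hsv[...,i].astype(int) for i in range(3)]
cx,cy=map(float,sys.argv[2:4]);near=np.hypot(P[...,0]-cx,P[...,1]-cy)<90
m=(P[...,2]>39)&(P[...,2]<48)&near
k,L,st,c=cv2.connectedComponentsWithStats(m.astype(np.uint8))
for i in range(1,k):
    if st[i,4]>300: q=P[L==i];print("rack",c[i].round(),st[i,4],rect(q),np.median(q[:,2]).round(1))
# slots: below-top pixels in the block
m=(P[...,2]<38)&(P[...,2]>4)&near
k,L,st,c=cv2.connectedComponentsWithStats(m.astype(np.uint8))
for i in range(1,k):
    if st[i,4]>300: q=P[L==i];print("low",c[i].round(),st[i,4],rect(q),np.median(q[:,2]).round(1))
for lab,m in(("amber",(H>=5)&(H<16)&(S>170)&(V>80)),("blue",(H>108)&(H<130)&(S>130))):
    m=m&near&(P[...,2]>50)
    k,L,st,c=cv2.connectedComponentsWithStats(m.astype(np.uint8))
    for i in range(1,k):
        if st[i,4]>100:
            q=P[L==i];print(lab,c[i].round(),st[i,4],rect(q),np.percentile(q[:,2],[1,50,99]).round(1))
            e=q[q[:,2]>np.percentile(q[:,2],99)-8];print("   top",rect(e))
E
python3 look.py w2 472 199
```

```text
4.075 [484.6  76.2 178.9] ang 7.16 11.811322586397024
rack [167. 215.] 10255 (array([472.5, 199.8]), 116.5, 76.3, 2.6) 44.3
low [216. 202.] 1938 (array([489.9, 172.8]), 136.8, 61.1, 33.9) 26.5
low [138. 213.] 1786 (array([469.7, 231.4]), 99.7, 12.3, 8.8) 27.2
low [199. 218.] 1993 (array([472.2, 182.3]), 99.9, 12.5, 8.4) 21.4
```

View pics/w2.png

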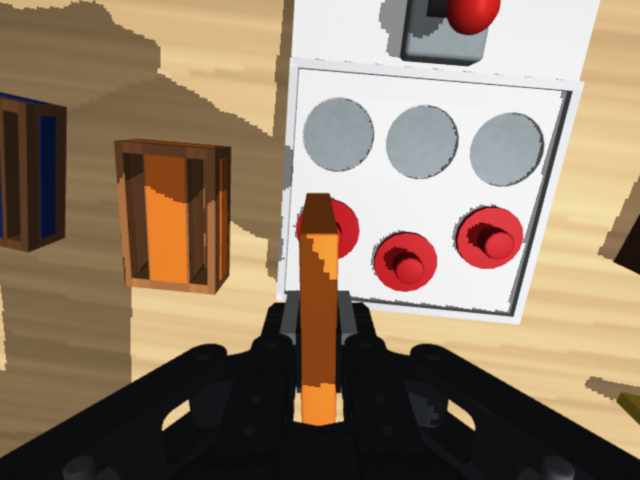

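The amber pane is held squarely. The wide rack's top, around px (167,215), reads (472.5, 199.8) with yaw 2.6°, which agrees with the top view.

```bash
python3 g.py "[(473.3,175.7,160,2.6,1,4)]"
```

```text
4 x [[-0.052, 0.007, 0.08], [1.2, -98.8, 24.2], 1]
```

>>> jog_arm:
  commands:
    - [[0,0,0.08],[1,-50,10],1]
    - [[0,0,0.08],[1,-90,20],1]
    - [[0,0,0.08],[1,-90,20],1]
    - [[0,0,0.08],[1,-90,20],1]
    - [[0,0,0.08],[1,-90,20],1]
    - [[0,0,0.08],[1,-90,20],1]

```text
t: 4.88
tcp_pos: [483.3, 95.6, 164.1]
ee_rot: [0.996, 0.066, -0.009, -0.05]
contact_force: [0.9, -0.2, -1.5]
opening: 11.2
finger_force: 50.7
```

```bash
python3 look.py w3 472 199;python3 g.py "[(473.3,175.7,130,2.6,1,4)]"
```

```text
4.875 [483.3  95.6 164.1] ang 7.65 11.233001043402014
rack [196. 217.] 10773 (array([472.4, 199.8]), 116.6, 76.1, 2.7) 44.3
low [243. 202.] 1936 (array([490.9, 174.1]), 138.4, 63.6, 35.5) 26.8
low [166. 215.] 1876 (array([470.4, 225.9]), 99.2, 12.6, 2.6) 26.9
low [228. 221.] 2128 (array([472.2, 181.5]), 100.1, 12.5, 7.6) 19.8
4 x [[-0.101, 0.016, 0.087], [1.1, -76.8, 42.1], 1]
```

View pics/w3.png

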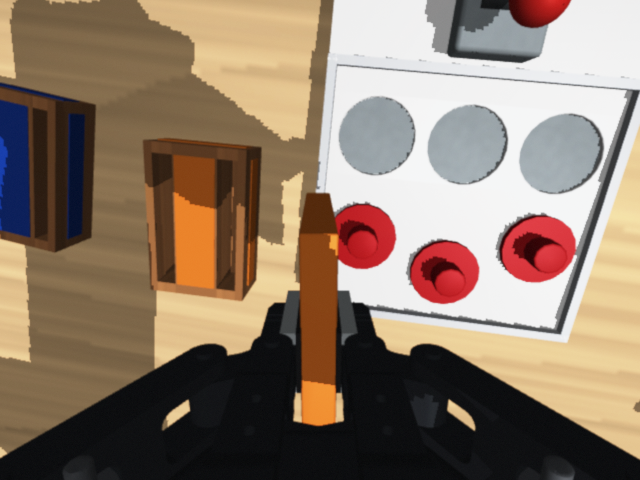

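```bash
python3 -c "
from h import *
s=read_state();print(s['joint_pos'].round(3),s['joint_vel'].round(3),R.from_quat(s['ee_rot']).as_matrix().round(3))"
```

```text
[ 0.132  0.275 -0.134  1.174  0.102  3.141] [-0.002  0.001 -0.002 -0.    -0.001 -0.002] [[ 0.991  0.131 -0.025]
 [ 0.133 -0.986  0.099]
 [-0.011 -0.102 -0.995]]
```

```bash
python3 g.py "[(480,120,180,60,1,4),(478,140,180,120,1,5),(473.3,175.7,170,175,1,6)]"
```

```text
4 x [[-0.1, -0.036, -0.913], [-0.2, -26.1, -13.3], 1]
5 x [[-0.078, -0.093, -1.96], [0.5, -46.1, -11.3], 1]
6 x [[-0.033, -0.147, -2.918], [0.7, -80.9, 2.3], 1]
```

>>> jog_arm:
  commands:
    - [[-0.1,-0.036,-0.913],[0,-26,-13],1]
    - [[-0.1,-0.036,-0.913],[0,-26,-13],1]
    - [[-0.1,-0.036,-0.913],[0,-26,-13],1]
    - [[-0.1,-0.036,-0.913],[0,-26,-13],1]
    - [[-0.1,-0.036,-0.913],[0,-26,-13],1]
    - [[-0.078,-0.093,-1.96],[0.5,-46,-11],1]
    - [[-0.078,-0.093,-1.96],[0.5,-46,-11],1]
    - [[-0.078,-0.093,-1.96],[0.5,-46,-11],1]
    - [[-0.078,-0.093,-1.96],[0.5,-46,-11],1]
    - [[-0.078,-0.093,-1.96],[0.5,-46,-11],1]
    - [[-0.078,-0.093,-1.96],[0.5,-46,-11],1]
    - [[-0.078,-0.093,-1.96],[0.5,-46,-11],1]

```text
t: 6.42
tcp_pos: [477.9, 139.9, 179.6]
ee_rot: [0.5, 0.866, -0.0, -0.0]
contact_force: [0.8, 0.2, -1.8]
opening: 11.2
finger_force: 50.7
```

```bash
python3 -c "
from h import *
s=read_state();print(s['tcp_pos'],s['joint_pos'].round(3),s['joint_vel'].round(3),R.from_quat(s['ee_rot']).as_matrix().round(3))";  python3 g.py "[(473.3,175.7,160,182.6,1,6)]"
```

```text
[477.91669319 139.85218994 179.6278474 ] [ 0.285  0.266 -0.099  1.206  0.     1.333] [-0.001  0.001 -0.001 -0.    -0.002  0.029] [[-0.499  0.867 -0.   ]
 [ 0.867  0.499 -0.   ]
 [ 0.    -0.    -1.   ]]
6 x [[-0.0, -0.0, -1.094], [33.4, 13.9, 19.6], 1]
```

>>> jog_arm:
  commands:
    - [[0,0,-1.094],[33.4,13.9,0],1]
    - [[0,0,-1.094],[33.4,13.9,0],1]
    - [[0,0,-1.094],[33.4,13.9,0],1]
    - [[0,0,-1.094],[33.4,13.9,0],1]
    - [[0,0,-1.094],[33.4,13.9,0],1]
    - [[0,0,-1.094],[33.4,13.9,19.6],1]
    - [[0,0,-1.094],[33.4,13.9,19.6],1]
    - [[0,0,-1.094],[33.4,13.9,19.6],1]
    - [[0,0,-1.094],[33.4,13.9,19.6],1]

```text
t: 7.55
tcp_pos: [473.8, 175.8, 160.7]
ee_rot: [-0.023, 1.0, 0.0, 0.0]
contact_force: [0.0, -0.2, -2.7]
opening: 11.2
finger_force: 50.6
```

```bash
python3 look.py w4 472 199;python3 g.py "[(473.3,175.7,100,182.6,1,4)]"
```

```text
7.55 [473.8 175.8 160.7] ang -177.4 11.15622355170651
rack [361. 218.] 8841 (array([472.1, 200.4]), 115.8, 75.3, 2.6) 44.4
low [352. 150.] 309 (array([413.6, 197.7]), 74.6, 1.2, -87.3) 31.1
low [319. 178.] 586 (array([436.6, 174.7]), 21.7, 15.1, 2.6) 9.2
low [386. 228.] 2526 (array([471.7, 225.4]), 100.2, 14.2, 2.2) 9.9
low [237. 226.] 832 (array([475.4, 111.9]), 59.2, 4.9, 2.3) 22.0
amber [318. 308.] 8222 (array([451.2, 175. ]), 99.2, 15.9, 4.9) [126.  195.4 197.6]
   top (array([451.2, 174.8]), 99.2, 12.0, 2.5)
4 x [[0.0, 0.001, 0.0], [0.5, -0.1, 60.6], 1]
```

View pics/w4.png

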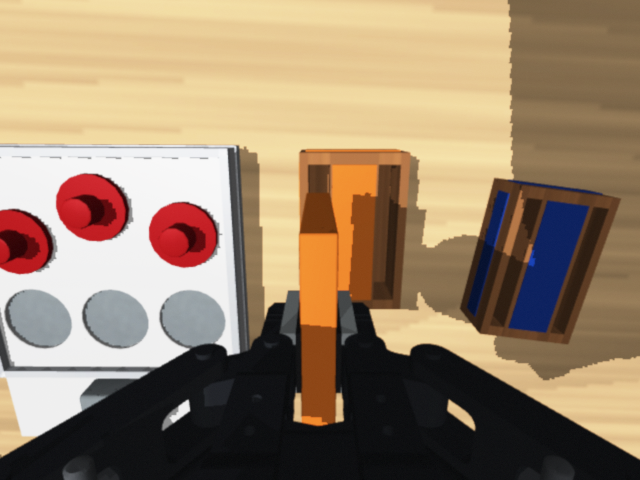

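The held amber pane (top edge at px (318,215)) lines up with the near slot, seen at (319,178). I'll shift 0.6 mm in +y and lower it.

>>> jog_arm:
  commands:
    - [[0,0,0],[0.5,0.6,30],1]
    - [[0,0,0],[0.5,0.6,60],1]
    - [[0,0,0],[0.5,0.6,65],1]
    - [[0,0,0],[0.5,0.6,70],1]
    - [[0,0,0],[0.5,0.6,75],1]
    - [[0,0,0],[0.5,0.6,80],1]
    - [[0,0,0],[0.5,0.6,85],1]
    - [[0,0,0],[0.5,0.6,90],1]
    - [[0,0,0],[0.5,0.6,90],1]

```text
t: 8.72
tcp_pos: [472.2, 176.1, 69.4]
ee_rot: [-0.024, 1.0, -0.0, -0.001]
contact_force: [-0.3, -0.0, -2.6]
opening: 11.0
finger_force: 50.6
```

>>> jog_arm:
  commands:
    - [[0,0,0],[-1,0,6],1]
    - [[0,0,0],[-1,0,10],1]
    - [[0,0,0],[-1,0,13],1]
    - [[0,0,0],[-1,0,15],1]
    - [[0,0,0],[-1,0,16.5],1]
    - [[0,0,0],[-1,0,16.5],1]

```text
t: 9.48
tcp_pos: [473.7, 176.2, 54.2]
ee_rot: [-0.024, 1.0, -0.0, -0.0]
contact_force: [-0.9, -2.6, 3.8]
opening: 11.1
finger_force: 51.6
```

>>> jog_arm:
  commands:
    - [[0,0,0],[0,0,0],0.5]
    - [[0,0,0],[0,0,0],0.5]
    - [[0,0,0],[0,0,0],0.5]
    - [[0,0,0],[0,0,-50],0.5]
    - [[0,0,0],[0,0,-105],0.5]
    - [[0,0,0.1],[0,-30,-145],0.5]
    - [[0,0,0.19],[-20,-100,-145],0.5]
    - [[0,0,0.19],[-40,-460,-145],0.5]
    - [[0,0,0.19],[-40,-460,-145],0.5]
    - [[0,0,0.19],[-40,-460,-145],0.5]
    - [[0,0,0.19],[-40,-460,-145],0.5]
    - [[0,0,0.19],[-40,-460,-145],0.5]

```text
t: 10.98
tcp_pos: [529.1, -225.6, 198.5]
ee_rot: [0.071, 0.997, -0.0, 0.0]
contact_force: [1.5, 0.4, 0.0]
opening: 42.6
finger_force: 0.0
```

>>> jog_arm:
  commands:
    - [[0,0,0],[0,-62,0],0.5]
    - [[0,0,0],[0,-62,0],0.5]
    - [[0,0,0],[0,-62,0],0.5]

```text
t: 11.35
tcp_pos: [519.9, -284.9, 198.1]
ee_rot: [0.072, 0.997, 0.0, -0.001]
contact_force: [-0.1, 0.0, -0.5]
opening: 42.8
finger_force: 0.0
```

```bash
cat > pl.py <<'E'
from h import *
from m import rect
s=read_state();Rm=R.from_quat(s["ee_rot"]).as_matrix();print(s["t"],s["tcp_pos"].round(1),Rm[:,0].round(3),s["opening"])
d=cam("wrist")
P=cloud(d);hsv=cv2.cvtColor(d["frame"],cv2.COLOR_BGR2HSV);H,S,V=[hsv[...,i].astype(int) for i in range(3)]
for lab,m in(("amber",(H>=5)&(H<16)&(S>170)&(V>80)),("blue",(H>108)&(H<130)&(S>130))):
    m=m&(P[...,2]>82)&(P[...,2]<95)
    k,L,st,c=cv2.connectedComponentsWithStats(m.astype(np.uint8))
    for i in range(1,k):
        if st[i,4]>100: q=P[L==i];print(lab,c[i].round(),st[i,4],rect(q),np.median(q[:,2]))
E
python3 pl.py; python3 g.py "[(520.9,-290.8,130,171.6,0.5,3),(520.9,-290.8,51,171.6,0.5,3)]"
```

```text
11.35 [ 519.9 -284.9  198.1] [-0.99   0.143  0.001] 42.80938813356119
blue [311. 235.] 1365 (array([ 519.8, -289.8]), 89.5, 7.5, -8.7) 89.0432555056997
blue [243. 235.] 1533 (array([ 514.2, -337.3]), 89.3, 8.2, -8.5) 88.90465415065162
3 x [[0.0, -0.001, 0.004], [-1.8, -6.6, 68.3], 0.5]
3 x [[0.0, -0.001, 0.004], [-1.8, -6.6, 147.3], 0.5]
```

>>> jog_arm:
  commands:
    - [[0,0,0],[-1.3,-6,50],0.5]
    - [[0,0,0],[-1.3,-6.2,70],0.5]
    - [[0,0,0],[-1.3,-6.2,110],0.5]
    - [[0,0,0],[-1.3,-6.2,147],0.5]
    - [[0,0,0],[-1.3,-6.2,147],0.5]
    - [[0,0,0],[-1.3,-6.2,147],1]
    - [[0,0,0],[-1.3,-6.2,147],1]
    - [[0,0,0],[-1.3,-6.2,147],1]
    - [[0,0,0],[-1.3,-6.2,147],1]
    - [[0,0,0],[-1.3,-6.2,147],1]

```text
t: 12.65
tcp_pos: [522.3, -291.9, 53.9]
ee_rot: [0.071, 0.997, -0.001, 0.002]
contact_force: [1.2, 1.5, 6.3]
opening: 7.2
finger_force: 49.9
```

```bash
python3 -c "
from h import *
print(R.from_quat(read_state()['ee_rot']).as_matrix().round(4))"; python3 g.py "[(520,-290,190,171.6,1,3),(490.5,300,190,175.2,1,10)]"
```

```text
[[-0.9898  0.1423  0.0041]
 [ 0.1423  0.9898 -0.0017]
 [-0.0043 -0.0011 -1.    ]]
3 x [[-0.001, 0.004, 0.004], [2.0, 1.4, -136.1], 1]
10 x [[-0.001, 0.004, -0.059], [115.1, 581.2, -137.3], 1]
```

>>> jog_arm:
  commands:
    - [[0,0.004,0],[2,1.4,-60],1]
    - [[0,0.004,0],[2,1.4,-120],1]
    - [[0,0.004,0],[2,1.4,-136],1]
    - [[0,0.004,0],[10,60,-137],1]
    - [[0,0.004,-0.06],[115,581,-137],1]
    - [[0,0.004,-0.06],[115,581,-137],1]
    - [[0,0.004,-0.06],[115,581,-137],1]
    - [[0,0.004,-0.06],[115,581,-137],1]
    - [[0,0.004,-0.06],[115,581,-137],1]
    - [[0,0.004,-0.06],[115,581,-137],1]
    - [[0,0.004,-0.06],[115,581,-137],1]
    - [[0,0.004,-0.06],[115,581,-137],1]

```text
t: 14.15
tcp_pos: [490.4, 270.3, 187.5]
ee_rot: [0.042, 0.999, -0.001, -0.003]
contact_force: [2.1, -0.3, -2.7]
opening: 7.6
finger_force: 49.3
```

>>> jog_arm:
  commands:
    - [[0,0,0],[0,62,0],1]
    - [[0,0,0],[0,100,0],1]
    - [[0,0,0],[0,100,0],1]
    - [[0,0,0],[0,100,0],1]

```text
t: 14.65
tcp_pos: [498.9, 367.5, 187.1]
ee_rot: [0.041, 0.999, -0.001, -0.003]
contact_force: [-1.0, -0.1, -0.9]
opening: 7.2
finger_force: 49.6
```

```bash
python3 look.py w5 492 343;python3 g.py "[(493.9,367.4,160,175.2,1,4)]"
```

```text
14.65 [498.9 367.5 187.1] ang 175.25 7.218676350404662
rack [284. 211.] 8641 (array([491.6, 344.5]), 116.0, 71.3, -5.1) 44.4
low [259. 216.] 1549 (array([490.1, 318. ]), 99.9, 10.1, -2.4) 10.7
low [320. 169.] 403 (array([456.7, 371.8]), 23.9, 11.0, -5.1) 9.1
blue [318. 305.] 5659 (array([477. , 368.7]), 98.3, 9.6, -3.2) [160.9 222.3 261.9]
   top (array([459.3, 372. ]), 62.5, 4.3, -7.0)
4 x [[-0.002, -0.006, -0.0], [5.2, -0.1, 27.6], 1]
```

```bash
python3 - <<'E'
from h import *
from m import rect
s=read_state();d=cam("wrist");P=cloud(d);hsv=cv2.cvtColor(d["frame"],cv2.COLOR_BGR2HSV);H,S=hsv[...,0].astype(int),hsv[...,1]
Rm=R.from_quat(s["ee_rot"]).as_matrix();Q=(P-s["tcp_pos"])@Rm
b=(H>108)&(H<130)&(S>130)&(abs(Q[...,1])<25)
for a,c in((-36,-30),(-28,-5),(-5,15),(15,45)):
    q=Q[b&(Q[...,2]>a)&(Q[...,2]<c)]
    if len(q)>50: print(a,c,len(q),rect(q),q[:,1].mean(),q[:,0].min(),q[:,0].max())
E
python3 g.py "[(493.7,368.4,100,174.9,1,4)]"
```

```text
-36 -30 4624 (array([10.4, -0.2]), 73.9, 8.6, -1.1) -0.12638406398930682 -26.638879519875957 47.40336417778368
-28 -5 317 (array([29., -1.]), 36.7, 9.6, -1.7) -0.6327136859875462 10.518406901698672 47.332141739562864
-5 15 149 (array([47. , -0.2]), 7.0, 0.5, 89.5) -0.23544136688154113 46.77358484013434 47.29291908480925
15 45 119 (array([47. , -0.1]), 6.7, 0.4, 89.8) -0.09571146544631275 46.75884731297197 47.201388594826824
4 x [[-0.001, -0.005, 0.005], [5.4, 1.1, 88.0], 1]
```

>>> jog_arm:
  commands:
    - [[0,-0.005,0.005],[3.5,1.1,45],1]
    - [[0,-0.005,0.005],[3.5,1.1,85],1]
    - [[0,-0.005,0.005],[3.5,1.1,88],1]
    - [[0,-0.005,0.005],[3.5,1.1,88],1]

```text
t: 15.25
tcp_pos: [496.6, 369.5, 101.7]
ee_rot: [0.045, 0.999, 0.0, 0.001]
contact_force: [-0.1, 0.3, -1.4]
opening: 7.6
finger_force: 49.4
```

```bash
python3 g.py "[(495.5,368.3,95,174.9,1,4)]"
```

```text
4 x [[0.001, 0.002, -0.0], [1.0, -1.3, 6.7], 1]
```

>>> jog_arm:
  commands:
    - [[0,0,0],[0.5,-0.9,0],1]
    - [[0,0,0],[0.5,-0.9,5],1]
    - [[0,0,0],[0.5,-0.9,5],1]

```text
t: 15.62
tcp_pos: [495.2, 369.0, 95.6]
ee_rot: [0.044, 0.999, -0.0, 0.0]
contact_force: [-0.2, 1.4, -2.0]
opening: 7.1
finger_force: 49.5
```

>>> jog_arm:
  commands:
    - [[0,0,0],[0,-0.7,0],1]
    - [[0,0,0],[0,-0.7,3],1]
    - [[0,0,0],[0,-0.7,7],1]
    - [[0,0,0],[0,-0.7,11],1]
    - [[0,0,0],[0,-0.7,15],1]
    - [[0,0,0],[0,-0.7,19],1]
    - [[0,0,0],[0,-0.7,19],1]

```text
t: 16.5
tcp_pos: [494.8, 368.1, 75.8]
ee_rot: [0.044, 0.999, -0.0, -0.0]
contact_force: [0.3, -0.6, -2.6]
opening: 7.1
finger_force: 49.5
```

In the slot without contact. I'll continue to the floor and release.

>>> jog_arm:
  commands:
    - [[0,0,0],[0,0,8],1]
    - [[0,0,0],[0,0,14],1]
    - [[0,0,0],[0,0,18],1]
    - [[0,0,0],[0,0,21],1]
    - [[0,0,0],[0,0,22.5],1]
    - [[0,0,0],[0,0,22.5],1]

```text
t: 17.25
tcp_pos: [495.3, 368.4, 54.1]
ee_rot: [0.044, 0.999, 0.0, 0.0]
contact_force: [0.1, 0.6, -1.6]
opening: 7.5
finger_force: 49.5
```

>>> jog_arm:
  commands:
    - [[0,0,0],[0,0,0.5],0.5]
    - [[0,0,0],[0,0,0.5],0.5]
    - [[0,0,0],[0,0,0.5],0.5]
    - [[0,0,0],[0,0,-50],0.5]
    - [[0,0,0],[0,0,-105],0.5]
    - [[0,0,0.02],[0,-20,-145],0.5]
    - [[0,0,0.06],[-82,-690,-145],0.5]
    - [[0,0,0.06],[-82,-690,-145],0.5]
    - [[0,0,0.06],[-82,-690,-145],0.5]
    - [[0,0,0.06],[-82,-690,-145],0.5]
    - [[0,0,0.06],[-82,-690,-145],0.5]
    - [[0,0,0.06],[-82,-690,-145],0.5]

```text
t: 18.75
tcp_pos: [506.0, -28.3, 199.4]
ee_rot: [0.074, 0.997, -0.0, 0.001]
contact_force: [1.2, -0.9, 0.8]
opening: 42.3
finger_force: 0.0
```

```bash
python3 g.py "[(515,-320,200,171.6,.5,4)]"
```

```text
4 x [[-0.0, 0.002, -0.001], [-51.8, -287.2, -0.5], 0.5]
```

>>> jog_arm:
  commands:
    - [[0,0,0],[-50,-285,0],0.5]
    - [[0,0,0],[-50,-285,0],0.5]
    - [[0,0,0],[-50,-285,0],0.5]
    - [[0,0,0],[-50,-285,0],0.5]
    - [[0,0,0],[-50,-285,0],0.5]
    - [[0,0,0],[-50,-285,0],0.5]
    - [[0,0,0],[-50,-285,0],0.5]

```text
t: 19.62
tcp_pos: [513.3, -315.2, 198.9]
ee_rot: [0.074, 0.997, 0.0, 0.0]
contact_force: [-0.3, -0.3, -0.5]
opening: 42.6
finger_force: 0.0
```

```bash
python3 pl.py; python3 g.py "[(515,-338,51.5,171.6,.5,4)]"
```

```text
19.625 [ 513.3 -315.2  198.9] [-0.989  0.148 -0.   ] 42.56774637109525
blue [287. 239.] 1461 (array([ 514.4, -337.5]), 89.9, 8.3, -8.4) 88.98485657682318
4 x [[0.0, 0.0, -0.0], [-5.0, -22.9, 147.5], 0.5]
```

>>> jog_arm:
  commands:
    - [[0,0,0],[-4.5,-22.6,30],0.5]
    - [[0,0,0],[-4.5,-22.6,70],0.5]
    - [[0,0,0],[-4.5,-22.6,110],0.5]
    - [[0,0,0],[-4.5,-22.6,147],0.5]
    - [[0,0,0],[-4.5,-22.6,147],0.5]
    - [[0,0,0],[-4.5,-22.6,147],1]
    - [[0,0,0],[-4.5,-22.6,147],1]
    - [[0,0,0],[-4.5,-22.6,147],1]
    - [[0,0,0],[-4.5,-22.6,147],1]
    - [[0,0,0],[-4.5,-22.6,147],1]

```text
t: 20.92
tcp_pos: [516.4, -339.5, 54.7]
ee_rot: [0.074, 0.997, -0.001, 0.003]
contact_force: [0.3, 1.2, 7.0]
opening: 7.9
finger_force: 50.0
```

```bash
python3 g.py "[(515,-338,190,171.6,1,3),(491.5,320.6,190,174.9,1,10)]"
```

```text
3 x [[-0.002, 0.005, -0.001], [0.9, 1.0, -135.4], 1]
10 x [[-0.002, 0.005, -0.059], [121.1, 649.0, -137.0], 1]
```

>>> jog_arm:
  commands:
    - [[0,0.005,0],[1,1,-60],1]
    - [[0,0.005,0],[1,1,-120],1]
    - [[0,0.005,0],[1,1,-136],1]
    - [[0,0.005,-0.02],[10,60,-137],1]
    - [[0,0.005,-0.06],[121,649,-137],1]
    - [[0,0.005,-0.06],[121,649,-137],1]
    - [[0,0.005,-0.06],[121,649,-137],1]
    - [[0,0.005,-0.06],[121,649,-137],1]
    - [[0,0.005,-0.06],[121,649,-137],1]
    - [[0,0.005,-0.06],[121,649,-137],1]
    - [[0,0.005,-0.06],[121,649,-137],1]
    - [[0,0.005,-0.06],[121,649,-137],1]

```text
t: 22.42
tcp_pos: [493.5, 223.4, 188.1]
ee_rot: [0.044, 0.999, -0.0, -0.003]
contact_force: [1.5, -0.0, -1.0]
opening: 7.3
finger_force: 49.2
```

```bash
python3 g.py "[(491.5,320.6,190,174.9,1,10)]"
```

```text
10 x [[-0.001, -0.005, 0.001], [10.5, 96.7, -1.9], 1]
```

>>> jog_arm:
  commands:
    - [[0,-0.005,0],[10,55,0],1]
    - [[0,-0.005,0],[10,94,0],1]
    - [[0,-0.005,0],[10,94,60],1]
    - [[0,-0.005,0],[10,94,85],1]
    - [[0,-0.005,0],[10,94,85],1]
    - [[0,-0.005,0],[10,94,85],1]

```text
t: 23.18
tcp_pos: [492.9, 316.5, 104.8]
ee_rot: [0.044, 0.999, 0.0, 0.001]
contact_force: [0.6, 0.7, -0.8]
opening: 7.4
finger_force: 49.3
```

```bash
python3 look.py w6 492 343;python3 g.py "[(491.5,320.4,97,174.9,1,10)]"
```

```text
23.175 [492.9 316.5 104.8] ang 174.94 7.396589442144228
rack [371. 227.] 13277 (array([491.6, 344.8]), 116.0, 71.5, -5.0) 44.4
low [366. 149.] 471 (array([433.4, 349.6]), 70.9, 1.2, 85.1) 30.3
low [329. 203.] 737 (array([483.2, 321.4]), 85.0, 10.9, -4.9) 9.5
blue [423. 260.] 6043 (array([472.2, 361.5]), 121.8, 41.6, 18.3) [50.9 84.7 90.5]
   top (array([467.5, 360.1]), 112.3, 41.4, 18.6)
blue [318. 305.] 5649 (array([470.8, 317.9]), 100.1, 9.6, -3.6) [ 77.1 139.2 179.5]
   top (array([452.5, 320.9]), 63.1, 4.4, -7.1)
10 x [[0.002, 0.003, 0.001], [2.2, 3.4, 8.5], 1]
```

View pics/w6.png

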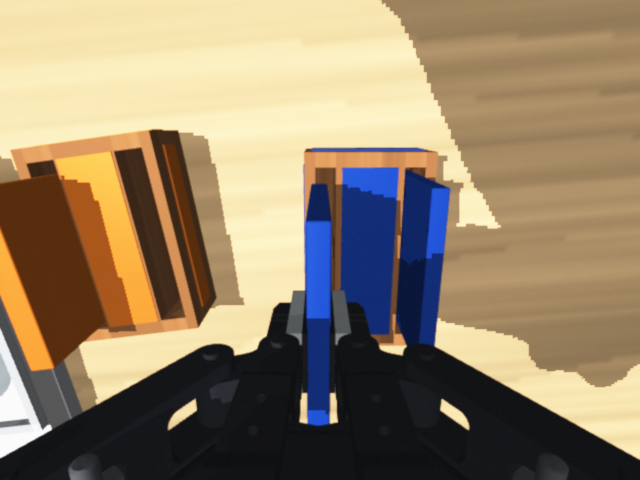

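The first blue pane stands upright in the far slot (px 430,190), and the near slot is at (329,203). I need to shift 3.6 mm in y.

>>> jog_arm:
  commands:
    - [[0,0.002,0],[1.5,3.6,3],1]
    - [[0,0.002,0],[1.5,3.6,8],1]
    - [[0,0.002,0],[1.5,3.6,8],1]
    - [[0,0.002,0],[1.5,3.6,8],1]

```text
t: 23.72
tcp_pos: [491.1, 320.0, 96.0]
ee_rot: [0.044, 0.999, -0.0, -0.001]
contact_force: [0.1, -0.7, -1.9]
opening: 7.3
finger_force: 49.4
```

>>> jog_arm:
  commands:
    - [[0,0,0],[0,0.6,0],1]
    - [[0,0,0],[0,0.6,3],1]
    - [[0,0,0],[0,0.6,7],1]
    - [[0,0,0],[0,0.6,11],1]
    - [[0,0,0],[0,0.6,15],1]
    - [[0,0,0],[0,0.6,19],1]
    - [[0,0,0],[0,0.6,19],1]

```text
t: 24.6
tcp_pos: [490.8, 320.4, 76.4]
ee_rot: [0.044, 0.999, -0.0, -0.001]
contact_force: [-0.3, 0.3, -1.3]
opening: 7.6
finger_force: 49.4
```

>>> jog_arm:
  commands:
    - [[0,0,0],[0,0,8],1]
    - [[0,0,0],[0,0,14],1]
    - [[0,0,0],[0,0,18],1]
    - [[0,0,0],[0,0,21],1]
    - [[0,0,0],[0,0,23.5],1]
    - [[0,0,0],[0,0,23.5],1]

```text
t: 25.35
tcp_pos: [491.0, 320.7, 54.8]
ee_rot: [0.044, 0.999, 0.0, -0.001]
contact_force: [-2.1, -0.5, 5.5]
opening: 7.4
finger_force: 50.6
```

>>> jog_arm:
  commands:
    - [[0,0,0],[0,0,0],0.5]
    - [[0,0,0],[0,0,0],0.5]
    - [[0,0,0],[0,0,0],0.5]
    - [[0,0,0],[0,0,-50],0.5]
    - [[0,0,0],[0,0,-105],0.5]
    - [[0,0,0],[0,-20,-145],0.5]
    - [[0,0,-0.127],[-36,-303,-145],0.5]
    - [[0,0,-0.127],[-36,-303,-145],0.5]
    - [[0,0,-0.127],[-36,-303,-145],0.5]
    - [[0,0,-0.127],[-36,-303,-145],0.5]
    - [[0,0,-0.127],[-36,-303,-145],0.5]
    - [[0,0,-0.127],[-36,-303,-145],0.5]

```text
t: 26.85
tcp_pos: [500.6, 13.2, 198.4]
ee_rot: [-0.017, 1.0, -0.0, -0.001]
contact_force: [-0.3, 1.3, 0.2]
opening: 42.4
finger_force: 0.0
```

```bash
cat > box.py <<'E'
from h import *
from m import rect
import sys
s=read_state();Rm=R.from_quat(s["ee_rot"]).as_matrix();print(s["t"],s["tcp_pos"].round(1),Rm[:,0].round(3),s["opening"])
d=cam(sys.argv[2] if len(sys.argv)>2 else "wrist");cv2.imwrite("pics/%s.png"%sys.argv[1],d["frame"])
P=cloud(d);hsv=cv2.cvtColor(d["frame"],cv2.COLOR_BGR2HSV);H,S,V=[hsv[...,i].astype(int) for i in range(3)]
red=((H<8)|(H>172))&(S>130)
near=(abs(P[...,0]-544)<135)&(abs(P[...,1]-15)<110)
def comps(m,lab,h,mn=120):
    k,L,st,c=cv2.connectedComponentsWithStats((m&near).astype(np.uint8))
    for i in range(1,k):
        if st[i,4]>=mn:
            cn=cv2.findContours((L==i).astype(np.uint8),cv2.RETR_EXTERNAL,cv2.CHAIN_APPROX_NONE)[0][0]
            w=np.array([ray(d,u,v,h)[:2] for u,v in cn[:,0]],np.float32)
            (x,y),r=cv2.minEnclosingCircle(w);q=P[L==i]
            e=cv2.fitEllipse(w) if len(w)>5 else None
            print(lab,"px",c[i].round(),"ctr",round(x,1),round(y,1),"r",round(r,1),"ell",np.round(e[0],1),np.round(e[1],1),"z",np.percentile(q[:,2],[5,50,95]).round(1))
comps(red&(P[...,2]>50)&(P[...,2]<62),"boss",54);comps(red&(P[...,2]>29)&(P[...,2]<45),"disc",36,200)
comps((S<60)&(P[...,2]<28.5)&(P[...,2]>22),"pocket",26)
E
python3 box.py w7
```

```text
26.85 [500.6  13.2 198.4] [-0.999 -0.034  0.001] 42.44276271746631
boss px [322. 162.] ctr 450.5 14.1 r 10.9 ell [450.6  13.9] [20.6 21. ] z [53.5 55.  56.1]
boss px [400. 203.] ctr 479.5 75.4 r 11.1 ell [479.7  75.5] [20.7 21.4] z [53.2 54.9 56. ]
boss px [240. 211.] ctr 490.6 -48.2 r 11.2 ell [490.6 -48. ] [20.8 21.5] z [52.8 54.8 56.1]
disc px [321. 159.] ctr 451.0 13.8 r 24.6 ell [451.   13.8] [48.2 48.3] z [35.9 37.1 38.3]
disc px [394. 198.] ctr 480.2 75.6 r 24.8 ell [480.2  75.7] [48.  48.8] z [35.9 37.1 38.4]
disc px [245. 206.] ctr 491.1 -48.7 r 24.8 ell [491.2 -48.6] [48.1 48.8] z [35.9 37.1 38.4]
pocket px [390. 276.] ctr 553.7 79.0 r 26.6 ell [551.5  79.3] [47.1 53.5] z [26.2 27.3 28.2]
pocket px [249. 276.] ctr 558.4 -46.4 r 26.5 ell [556.4 -46.8] [46.8 53.5] z [26.2 27.4 28.3]
pocket px [320. 278.] ctr 556.1 16.3 r 26.6 ell [556.   16.2] [51.3 52.4] z [26.2 27.3 28.3]
```

View pics/w7.png

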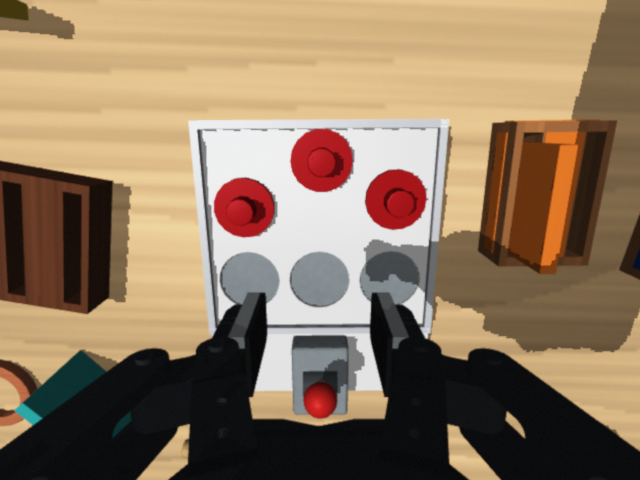

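```bash
python3 g.py "[(480,75.5,80,182.2,.5,5),(480,75.5,40,182.2,.5,5)]"
```

```text
5 x [[0.001, -0.001, -0.002], [18.2, 61.5, 118.5], 0.5]
5 x [[0.001, -0.001, -0.002], [18.2, 61.5, 158.5], 0.5]
```

>>> jog_arm:
  commands:
    - [[0,0,0],[18,61.5,40],0.5]
    - [[0,0,0],[18,61.5,80],0.5]
    - [[0,0,0],[18,61.5,118],0.5]
    - [[0,0,0],[18,61.5,140],0.5]
    - [[0,0,0],[18,61.5,157],0.5]
    - [[0,0,0],[18,61.5,157],0.5]
    - [[0,0,0],[18,61.5,157],0.5]
  newtons: 30

```text
t: 27.78
tcp_pos: [480.4, 77.3, 42.0]
ee_rot: [-0.02, 1.0, 0.0, -0.0]
contact_force: [0.2, 0.7, 0.2]
opening: 42.8
finger_force: 0.0
```

```bash
python3 g.py "[(480,75.5,40,182.2,.5,5)]"
```

```text
5 x [[0.0, -0.001, 0.002], [0.5, -1.8, 2.0], 0.5]
```

>>> jog_arm:
  commands:
    - [[0,0,0],[0.5,-1.5,1.5],0.5]
    - [[0,0,0],[0.5,-1.5,1.5],0.5]
    - [[0,0,0],[0.5,-1.5,1.5],1]
    - [[0,0,0],[0.5,-1.5,1.5],1]
    - [[0,0,0],[0.5,-1.5,1.5],1]
    - [[0,0,0],[0.5,-1.5,1.5],1]

```text
t: 28.52
tcp_pos: [479.8, 74.8, 40.4]
ee_rot: [-0.019, 1.0, 0.0, -0.0]
contact_force: [-1.2, 0.3, 6.0]
opening: 20.7
finger_force: 29.5
```

```bash
python3 box.py w8; python3 g.py "[(553.5,78.6,40,182.2,1,5)]"
```

```text
28.525 [479.8  74.8  40.4] [-0.999 -0.039  0.001] 20.704767949196317
boss px [155. 246.] ctr 450.4 14.5 r 11.8 ell [450.4  14.6] [21.1 23. ] z [52.  54.9 56. ]
boss px [318. 324.] ctr 479.3 74.3 r 12.0 ell [479.4  74.7] [21.4 23. ] z [52.  54.9 56. ]
boss px [ 15. 339.] ctr 490.6 -45.4 r 12.4 ell [490.3 -42.9] [14.8 24.8] z [50.7 54.6 55.8]
disc px [177. 228.] ctr 450.8 13.9 r 25.5 ell [451.   13.9] [48.9 50.3] z [36.  37.1 38.5]
disc px [318. 277.] ctr 477.4 74.8 r 24.3 ell [467.8  74.2] [23.8 49.3] z [35.9 37.1 41.3]
disc px [ 51. 312.] ctr 491.8 -46.0 r 26.4 ell [489.9 -42.6] [40.2 52.2] z [34.5 37.1 41.9]
disc px [318. 350.] ctr 499.9 75.6 r 11.7 ell [499.2  75.6] [11.6 22.6] z [36.1 37.  38.1]
pocket px [ 49. 409.] ctr 553.1 -54.6 r 23.8 ell [547.7 -58.4] [18.  47.4] z [26.6 27.5 28.2]
pocket px [319. 407.] ctr 543.0 77.4 r 20.0 ell [540.5  77.4] [20.5 40.7] z [26.5 27.4 28.2]
pocket px [161. 415.] ctr 549.0 -2.3 r 11.2 ell [548.6  -1.7] [ 4.9 21.7] z [26.5 27.4 28.1]
pocket px [194. 454.] ctr 572.4 12.5 r 13.2 ell [571.8  13.8] [ 3.4 28.2] z [26.5 27.4 28.1]
5 x [[0.0, -0.001, 0.001], [-73.8, 0.9, 0.4], 1]
```

>>> jog_arm:
  commands:
    - [[0,0,0],[-10,0,0],1]
    - [[0,0,0],[-25,0.2,0],1]
    - [[0,0,0],[-40,0.4,0],1]
    - [[0,0,0],[-55,0.5,0],1]
    - [[0,0,0],[-67,0.6,0],1]
    - [[0,0,0],[-73.5,0.7,0],1]
    - [[0,0,0],[-73.5,0.7,0],1]
    - [[0,0,0],[-73.5,0.7,0],1]

```text
t: 29.58
tcp_pos: [552.5, 78.4, 39.3]
ee_rot: [-0.02, 1.0, -0.0, -0.001]
contact_force: [-0.6, -0.0, -1.3]
opening: 20.3
finger_force: 29.3
```

```bash
python3 box.py w9; python3 g.py "[(553.5,78.3,40,182.2,1,5)]"
```

```text
29.575 [552.5  78.4  39.3] [-0.999 -0.039  0.002] 20.258888407235453
boss px [124.  28.] ctr 451.7 14.6 r 11.8 ell [452.8  14.7] [18.  23.6] z [52.1 55.  56.2]
boss px [318. 325.] ctr 551.6 78.3 r 11.4 ell [551.7  78.3] [21.1 22.1] z [51.8 53.7 54.7]
disc px [158.  58.] ctr 451.5 13.7 r 25.6 ell [455.1  14.2] [39.3 50.2] z [35.9 37.2 39. ]
disc px [ 26. 151.] ctr 492.5 -43.2 r 24.4 ell [493.6 -35.3] [24.5 50.9] z [34.1 37.  40.3]
disc px [318. 277.] ctr 549.3 78.3 r 24.1 ell [540.   77.8] [24.1 48.8] z [34.5 35.9 41.9]
disc px [318. 350.] ctr 571.6 79.1 r 11.7 ell [570.8  79.1] [12.3 22.5] z [34.7 35.8 36.7]
pocket px [ 44. 299.] ctr 559.3 -48.8 r 26.9 ell [559.7 -46.2] [45.8 54. ] z [26.5 27.4 28.3]
pocket px [178. 297.] ctr 556.6 14.7 r 26.9 ell [556.   14.6] [51.3 53.1] z [26.5 27.4 28.3]
pocket px [311. 262.] ctr 552.8 77.8 r 26.8 ell [555.4  78.2] [53.1 54. ] z [26.5 27.4 28.3]
5 x [[0.0, -0.002, 0.001], [-1.0, -0.1, -0.6], 1]
```

View pics/w9.png

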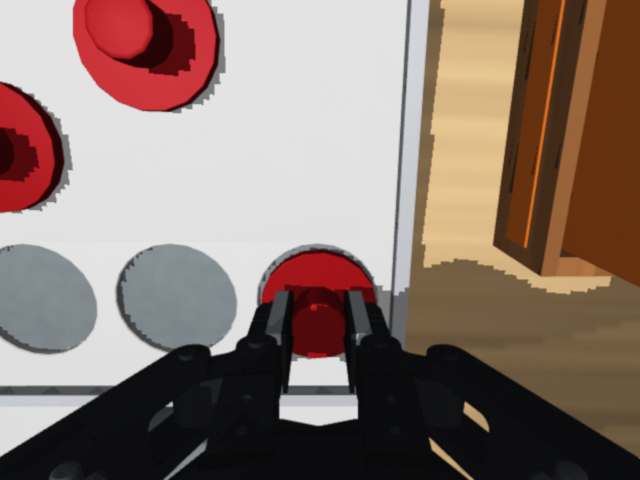

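The roundel (disc at px (318,300)) is concentric with pocket 0, with a slight gap on the near side. I'll nudge 0.8 mm, press down gently and release.

>>> jog_arm:
  commands:
    - [[0,0,0],[-0.8,0,1],1]
    - [[0,0,0],[-0.8,0,3],1]
    - [[0,0,0],[-0.8,0,3.5],1]
    - [[0,0,0],[-0.8,0,3.5],1]

```text
t: 30.12
tcp_pos: [553.4, 78.4, 36.5]
ee_rot: [-0.02, 1.0, -0.0, -0.001]
contact_force: [-2.3, -0.8, 2.5]
opening: 20.4
finger_force: 29.7
```

>>> jog_arm:
  commands:
    - [[0,0,0],[0,0,0],0.5]
    - [[0,0,0],[0,0,0],0.5]
    - [[0,0,0],[0,0,-5],0.5]
    - [[0,0,0],[0,0,-60],0.5]
    - [[0,0,0],[105,-60,-60],0.5]
    - [[0,0,0],[105,-60,-60],0.5]
    - [[0,0,0],[105,-60,-60],0.5]
    - [[0,0,0],[105,-60,-60],0.5]

```text
t: 31.12
tcp_pos: [452.4, 14.4, 97.3]
ee_rot: [-0.019, 1.0, 0.0, 0.001]
contact_force: [0.5, -0.9, 0.3]
opening: 42.6
finger_force: 0.0
```

```bash
python3 box.py w10; python3 g.py "[(450.8,14.2,41,182.2,.5,5)]"
```

```text
31.125 [452.4  14.4  97.3] [-0.999 -0.039 -0.001] 42.570896737129885
boss px [317. 268.] ctr 450.0 13.7 r 11.4 ell [450.1  13.9] [20.9 22. ] z [52.7 54.9 55.9]
boss px [200. 328.] ctr 489.9 -47.5 r 12.2 ell [488.2 -49.8] [15.1 24.2] z [51.5 54.8 55.9]
disc px [317. 254.] ctr 451.0 13.6 r 25.0 ell [451.   13.8] [48.7 49. ] z [36.  37.1 38.3]
disc px [202. 302.] ctr 490.9 -48.2 r 25.7 ell [486.3 -53.1] [34.2 50.3] z [35.8 37.  40.3]
disc px [379. 404.] ctr 547.3 58.1 r 13.0 ell [548.8  57.6] [ 9.7 25.5] z [30.4 32.9 33.8]
pocket px [313. 202.] ctr 420.2 10.4 r 98.9 ell [420.   6.] [  1.4 183.4] z [22.3 25.3 28.3]
pocket px [315. 398.] ctr 557.6 16.2 r 26.7 ell [554.4  16.3] [43.4 54.3] z [26.4 27.4 28.2]
pocket px [256. 404.] ctr 559.8 -25.0 r 12.2 ell [560.6 -24. ] [ 7.1 22.6] z [26.3 27.3 28.3]
5 x [[0.0, 0.002, 0.001], [2.5, -0.4, 56.3], 0.5]
```

>>> jog_arm:
  commands:
    - [[0,0.002,0],[2,-0.6,25],0.5]
    - [[0,0.002,0],[2,-0.6,45],0.5]
    - [[0,0.002,0],[2,-0.6,56],0.5]
    - [[0,0.002,0],[2,-0.6,56],0.5]
    - [[0,0.002,0],[2,-0.6,56],0.5]
    - [[0,0.002,0],[2,-0.6,56],1]
    - [[0,0.002,0],[2,-0.6,56],1]
    - [[0,0.002,0],[2,-0.6,56],1]
    - [[0,0.002,0],[2,-0.6,56],1]

```text
t: 32.3
tcp_pos: [450.0, 13.8, 41.3]
ee_rot: [-0.02, 1.0, 0.0, -0.001]
contact_force: [-0.6, 0.1, 6.0]
opening: 20.4
finger_force: 29.5
```

```bash
python3 g.py "[(555.5,16,40,182.2,1,5)]"
```

```text
5 x [[0.0, -0.001, 0.001], [-105.5, -1.9, 1.1], 1]
```

>>> jog_arm:
  commands:
    - [[0,0,0],[-12,-0.2,0],1]
    - [[0,0,0],[-28,-0.5,0],1]
    - [[0,0,0],[-44,-0.8,0],1]
    - [[0,0,0],[-60,-1.1,0],1]
    - [[0,0,0],[-76,-1.4,0],1]
    - [[0,0,0],[-90,-1.6,0],1]
    - [[0,0,0],[-100,-1.8,0],1]
    - [[0,0,0],[-104.5,-1.8,0],1]
    - [[0,0,0],[-104.5,-1.8,0],1]
    - [[0,0,0],[-104.5,-1.8,0],1]

```text
t: 33.55
tcp_pos: [553.2, 16.0, 39.6]
ee_rot: [-0.02, 1.0, 0.0, -0.002]
contact_force: [0.3, 0.4, -0.6]
opening: 20.4
finger_force: 29.5
```

```bash
python3 box.py w11; python3 g.py "[(554.5,16.2,40,182.2,1,5)]"
```

```text
33.55 [553.2  16.   39.6] [-0.999 -0.039  0.004] 20.416067480752726
boss px [135. 153.] ctr 491.3 -47.7 r 11.7 ell [491.2 -47.9] [21.1 22.7] z [52.5 54.9 56.1]
boss px [318. 324.] ctr 552.1 15.9 r 11.3 ell [552.3  15.9] [21.2 21.7] z [51.8 53.5 54.5]
boss px [476. 329.] ctr 551.6 76.4 r 10.5 ell [551.7  76.6] [19.7 20.1] z [50.2 51.  51.9]
disc px [161. 147.] ctr 491.0 -48.7 r 25.4 ell [491.4 -48.7] [48.9 50.1] z [36.  37.1 38.4]
disc px [318. 276.] ctr 551.5 15.8 r 24.4 ell [540.7  15.4] [24.5 49.6] z [34.5 35.9 41.7]
disc px [454. 295.] ctr 551.5 76.4 r 25.1 ell [549.4  75.8] [43.6 48.7] z [31.8 33.1 40.2]
disc px [318. 349.] ctr 572.0 16.8 r 11.6 ell [571.2  16.7] [11.6 22.3] z [34.2 35.2 36.1]
pocket px [452. 267.] ctr 553.3 78.9 r 26.8 ell [555.1  79.8] [52.7 53.5] z [26.5 27.4 28.3]
pocket px [179. 299.] ctr 559.2 -47.3 r 26.9 ell [558.3 -47.3] [50.5 53.3] z [26.5 27.4 28.3]
5 x [[0.0, -0.004, 0.001], [-1.3, 0.1, -0.3], 1]
```

>>> jog_arm:
  commands:
    - [[0,-0.003,0],[-1.5,0,1],1]
    - [[0,-0.003,0],[-1.5,0,3],1]
    - [[0,-0.003,0],[-1.5,0,3.5],1]
    - [[0,-0.003,0],[-1.5,0,3.5],1]

```text
t: 34.1
tcp_pos: [555.1, 16.1, 37.1]
ee_rot: [-0.02, 1.0, 0.0, -0.0]
contact_force: [-2.4, 0.3, 4.2]
opening: 20.5
finger_force: 30.0
```

>>> jog_arm:
  commands:
    - [[0,0,0],[0,0,0],0.5]
    - [[0,0,0],[0,0,0],0.5]
    - [[0,0,0],[0,0,-5],0.5]
    - [[0,0,0],[0,0,-60],0.5]
    - [[0,0,0],[66.5,-62,-60],0.5]
    - [[0,0,0],[66.5,-62,-60],0.5]
    - [[0,0,0],[66.5,-62,-60],0.5]
    - [[0,0,0],[66.5,-62,-60],0.5]

```text
t: 35.1
tcp_pos: [492.1, -48.3, 97.1]
ee_rot: [-0.019, 1.0, 0.0, 0.001]
contact_force: [0.7, -0.1, 0.4]
opening: 43.1
finger_force: 0.0
```

```bash
python3 box.py w12; python3 g.py "[(490.5,-48.3,41,182.2,.5,5)]"
```

```text
35.1 [492.1 -48.3  97.1] [-0.999 -0.039 -0.001] 43.06806612124589
boss px [318. 270.] ctr 490.4 -48.5 r 11.2 ell [490.4 -48.6] [21.1 21.9] z [52.6 54.9 56. ]
boss px [536. 369.] ctr 548.1 77.5 r 9.9 ell [546.  79.] [ 7.3 19.2] z [50.2 50.9 51.9]
disc px [318. 255.] ctr 491.3 -48.6 r 25.0 ell [491.2 -48.7] [48.6 49.3] z [36.  37.1 38.3]
disc px [438. 337.] ctr 539.3 25.9 r 17.5 ell [538.2  26.8] [ 9.9 33.3] z [31.5 33.  34. ]
disc px [520. 341.] ctr 548.7 75.9 r 25.5 ell [540.1  77.5] [25.4 52.9] z [30.6 33.  40.6]
pocket px [318. 353.] ctr 559.7 -45.8 r 26.8 ell [559.4 -45.8] [51.4 52.5] z [26.4 27.4 28.2]
pocket px [524. 325.] ctr 542.6 80.4 r 23.0 ell [562.8  80. ] [58.1 67.8] z [26.3 27.4 28.3]
5 x [[0.0, 0.001, 0.001], [1.8, -0.2, 55.9], 0.5]
```

>>> jog_arm:
  commands:
    - [[0,0.001,0],[1.2,-0.2,25],0.5]
    - [[0,0.001,0],[1.2,-0.2,45],0.5]
    - [[0,0.001,0],[1.2,-0.2,56],0.5]
    - [[0,0.001,0],[1.2,-0.2,56],0.5]
    - [[0,0.001,0],[1.2,-0.2,56],0.5]
    - [[0,0.001,0],[1.2,-0.2,56],1]
    - [[0,0.001,0],[1.2,-0.2,56],1]
    - [[0,0.001,0],[1.2,-0.2,56],1]
    - [[0,0.001,0],[1.2,-0.2,56],1]

```text
t: 36.28
tcp_pos: [490.7, -48.7, 41.5]
ee_rot: [-0.02, 1.0, 0.0, 0.0]
contact_force: [-0.6, 0.5, 6.2]
opening: 20.7
finger_force: 29.5
```

```bash
python3 g.py "[(557.4,-46,40,182.2,1,5)]"
```

```text
5 x [[0.0, 0.0, 0.001], [-66.7, 0.1, 1.5], 1]
```

>>> jog_arm:
  commands:
    - [[0,0,0],[-12,0,0],1]
    - [[0,0,0],[-28,0,0],1]
    - [[0,0,0],[-44,0,0],1]
    - [[0,0,0],[-56,0.1,0],1]
    - [[0,0,0],[-64,0.1,0],1]
    - [[0,0,0],[-67.5,0.1,0],1]
    - [[0,0,0],[-67.5,0.1,0],1]
    - [[0,0,0],[-67.5,0.1,0],1]

```text
t: 37.28
tcp_pos: [556.9, -45.9, 40.1]
ee_rot: [-0.02, 1.0, 0.0, -0.001]
contact_force: [-0.2, 0.4, -1.0]
opening: 20.5
finger_force: 29.3
```

>>> jog_arm:
  commands:
    - [[0,0,0],[-0.6,0,1],1]
    - [[0,0,0],[-0.6,0,3],1]
    - [[0,0,0],[-0.6,0,3.5],1]
    - [[0,0,0],[-0.6,0,3.5],1]

```text
t: 37.78
tcp_pos: [558.0, -46.0, 37.6]
ee_rot: [-0.02, 1.0, 0.0, -0.001]
contact_force: [-0.9, 0.2, 4.7]
opening: 20.4
finger_force: 29.8
```

>>> jog_arm:
  commands:
    - [[0,0,0],[0,0,0],0.5]
    - [[0,0,0],[0,0,0],0.5]
    - [[0,0,0],[0,0,-5],0.5]
    - [[0,0,0],[0,0,-60],0.5]
    - [[0,0,0],[30,30,-110],0.5]
    - [[0,0,0],[55,63,-160],0.5]
    - [[0,0,0],[55,63,-160],0.5]
    - [[0,0,0],[55,63,-160],0.5]

```text
t: 38.78
tcp_pos: [501.1, 15.0, 197.5]
ee_rot: [-0.02, 1.0, -0.0, 0.0]
contact_force: [0.4, -0.0, -0.4]
opening: 42.6
finger_force: 0.0
```

```bash
python3 box.py w13
python3 - <<'E'
from h import *
from m import rect
import m
for n in ("scene","top"):
    d=cam(n);P=cloud(d);cv2.imwrite(f"pics/{n}1.png",d["frame"]);hsv=cv2.cvtColor(d["frame"],cv2.COLOR_BGR2HSV);H,S,V=[hsv[...,i].astype(int) for i in range(3)]
    for lab,mm in(("amber",(H>=5)&(H<16)&(S>170)&(V>80)),("blue",(H>108)&(H<130)&(S>130)),("ball",((H<8)|(H>172))&(S>130)&(P[...,2]>95))):
        mm=mm&(P[...,2]>80)&(P[...,2]<118)
        k,L,st,c=cv2.connectedComponentsWithStats(mm.astype(np.uint8))
        for i in range(1,k):
            if st[i,4]>25: q=P[L==i];print(n,lab,c[i].round(),st[i,4],rect(q),np.percentile(q[:,2],[5,50,95]).round(1))
E
```

```text
38.775 [501.1  15.  197.5] [-0.999 -0.04  -0.   ] 42.59284904202149
boss px [242. 288.] ctr 556.2 -44.9 r 10.6 ell [555.7 -45.6] [17.4 20.9] z [50.1 50.9 52.1]
boss px [317. 288.] ctr 553.2 16.3 r 10.5 ell [553.3  16.2] [19.5 19.7] z [50.2 51.  52.1]
boss px [393. 288.] ctr 551.3 77.8 r 10.6 ell [550.6  78.5] [16.7 20.6] z [50.1 50.9 51.9]
disc px [247. 275.] ctr 556.6 -45.0 r 24.8 ell [554.9 -45.3] [44.4 47.4] z [31.8 33.  38. ]
disc px [317. 277.] ctr 553.5 15.9 r 24.7 ell [553.5  16.1] [48.  48.5] z [31.8 33.  35.7]
disc px [387. 275.] ctr 551.8 77.2 r 25.0 ell [550.3  77.1] [45.2 47.2] z [31.7 33.  38.1]
pocket px [248. 259.] ctr 554.3 -45.6 r 26.1 ell [559.7 -46.6] [52.4 52.8] z [26.4 27.4 28.3]
pocket px [385. 261.] ctr 552.6 78.6 r 26.4 ell [554.4  79.1] [52.  52.3] z [26.2 27.5 28.3]
scene amber [324. 148.] 227 (array([475.1, 175.1]), 84.4, 15.6, 3.1) [80.9 86.8 88.9]
scene blue [373. 101.] 97 (array([494.2, 364.8]), 83.9, 7.0, -5.3) [80.4 84.8 88.4]
scene blue [364. 112.] 151 (array([491.9, 319.3]), 86.5, 10.8, -4.9) [80.8 86.1 88.6]
scene ball [349. 226.] 103 (array([627.4,  13.7]), 19.1, 17.6, 31.6) [ 98.4 106.3 111.5]
top amber [227. 288.] 269 (array([473.5, 175.7]), 85.0, 12.6, 2.7) [85.5 88.8 91.7]
top blue [127. 278.] 150 (array([492.4, 367.7]), 85.5, 7.6, -5.2) [86.1 89.  92. ]
top blue [152. 280.] 182 (array([487.6, 320.4]), 88.0, 9.0, -4.9) [85.6 88.9 92.3]
```

View pics/w13.png

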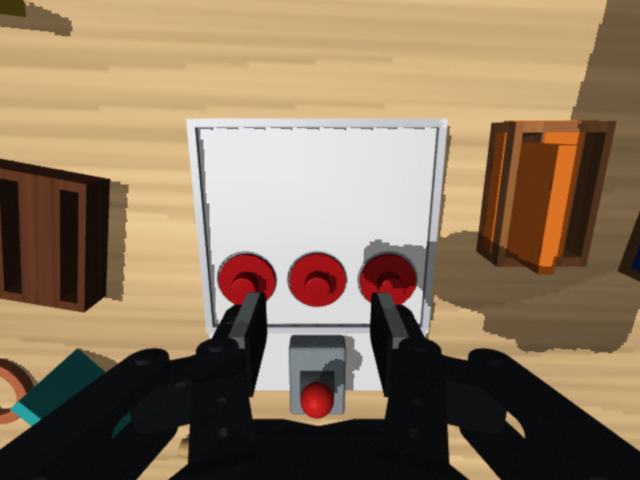

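All three discs sit flat in their pockets at px (247,275), (317,277) and (387,275), with boss tops 4 mm lower than before. The pane tops stand at about 88 mm. Next is the switch, whose ball is at (317,400).

```bash
python3 g.py "[(582,18,150,182.2,1,5),(582,18,85,182.2,1,5),(647,18.5,85,182.2,1,5)]"
```

```text
5 x [[-0.0, -0.004, -0.0], [-82.0, 0.6, 45.1], 1]
5 x [[-0.0, -0.004, -0.0], [-82.3, 0.6, 110.1], 1]
5 x [[-0.0, -0.004, -0.0], [-147.2, -1.4, 109.8], 1]
```

>>> jog_arm:
  commands:
    - [[0,0,0],[-20,0,0],1]
    - [[0,0,0],[-50,0,20],1]
    - [[0,0,0],[-82,0.6,45],1]
    - [[0,0,0],[-82,0.6,80],1]
    - [[0,0,0],[-82,0.6,110],1]
    - [[0,0,0],[-82,0.6,110],1]
    - [[0,0,0],[-92,0.3,110],1]
    - [[0,0,0],[-102,0,110],1]
    - [[0,0,0],[-112,-0.3,110],1]
    - [[0,0,0],[-122,-0.6,110],1]

```text
t: 40.17
tcp_pos: [623.7, 19.1, 87.8]
ee_rot: [-0.02, 1.0, 0.0, -0.0]
contact_force: [-1.7, 0.1, 1.7]
opening: -0.3
finger_force: 0.9
```

>>> jog_arm:
  commands:
    - [[0,0,0],[-8,-0.3,0],1]
    - [[0,0,0],[-16,-0.6,0],1]
    - [[0,0,0],[-21,-0.8,0],1]
    - [[0,0,0],[-24,-0.9,0],1]
    - [[0,0,0],[-24,-0.9,0],1]

```text
t: 40.8
tcp_pos: [643.6, 19.3, 86.1]
ee_rot: [-0.02, 1.0, 0.0, -0.004]
contact_force: [-7.0, 1.6, 2.6]
opening: 0.1
finger_force: 3.9
```

```bash
cat > sw.py <<'E'
from h import *
from m import rect
s=read_state();print(s["tcp_pos"],s["contact_force"])
for n in ("scene","top"):
    d=cam(n);P=cloud(d);hsv=cv2.cvtColor(d["frame"],cv2.COLOR_BGR2HSV);H,S,V=[hsv[...,i].astype(int) for i in range(3)]
    q=P[((H<8)|(H>172))&(S>130)&(P[...,2]>75)&(P[...,2]<125)&(abs(P[...,1]-17)<40)&(P[...,0]>590)&(P[...,0]<700)]
    if len(q)>8: print(n,len(q),rect(q),q[:,0].min(),q[:,0].max(),q[:,2].max(),"centre est",np.linalg.lstsq(np.c_[2*q,np.ones(len(q))],(q**2).sum(1),rcond=None)[0][:3])
E
python3 sw.py
```

```text
[643.63234961  19.2560386   86.1277782 ] [-7.03416123  1.62820953  2.56871857]
scene 121 (array([669.4,  15.3]), 21.5, 18.1, 42.5) 655.7605600912603 679.6147500056777 109.86721947036585 centre est [667.70862975  18.18280514  97.0125678 ]
```

>>> jog_arm:
  commands:
    - [[0,0,0],[-3,0,0],1]
    - [[0,0,0],[-5,0,0],1]
    - [[0,0,0],[-5,0,0],1]
    - [[0,0,0],[20,0,0],1]
    - [[0,0,0],[60,0,-40],1]
    - [[0,0,0],[100,0,-100],1]
    - [[0,0,0],[160,0,-160],1]
    - [[0,0,0],[200,0,-160],1]
    - [[0,0,0],[200,0,-160],1]
    - [[0,0,0],[200,0,-160],1]

```text
t: 42.15
tcp_pos: [447.9, 11.2, 247.8]
ee_rot: [-0.02, 1.0, -0.0, 0.001]
contact_force: [-1.0, 0.2, -0.5]
opening: 0.0
finger_force: 0.0
```

```bash
python3 sw.py; python3 box.py top2 top; python3 box.py scene2 scene
```

```text
[447.89261114  11.17136882 247.83852761] [-0.99354136  0.23970947 -0.50533253]
scene 116 (array([668.3,  15.3]), 21.6, 16.2, 38.8) 656.3478851592831 678.8471146304336 111.918776024728 centre est [667.67229683  18.11559233  97.06824336]
top 113 (array([665.3,  19.8]), 22.4, 21.6, -0.7) 654.1773467640955 676.526680736956 113.96908370319898 centre est [665.4363311   20.2454825  101.11836188]
42.25 [448.   11.2 246.6] [-0.999 -0.039  0.001] 0.10463615602440941
42.3 [447.9  11.2 246.3] [-0.999 -0.039  0.002] -0.026397618950699753
disc px [332. 211.] ctr 556.1 73.3 r 23.3 ell [556.7  71.7] [41.3 43.8] z [29.5 31.7 41.2]
disc px [318. 233.] ctr 558.4 11.0 r 23.4 ell [559.    9.9] [42.3 44.5] z [29.3 31.7 40.5]
disc px [303. 255.] ctr 560.9 -50.9 r 23.2 ell [561.2 -51.2] [42.8 43.3] z [29.5 31.6 40. ]
```

View pics/scene2.png

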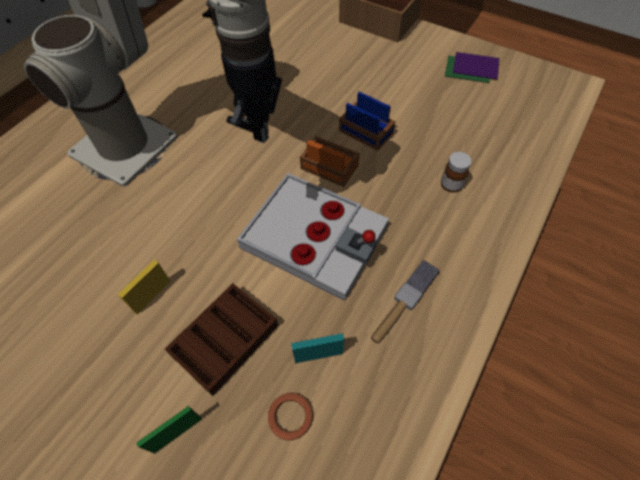

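The final picture shows the roundels in their pockets at px (332,211), (318,233) and (303,255). The panes stand in their racks, the switch ball is over to on at (369,237), and the arm is clear.

```bash
python3 -c "
from bench import *
print(hand_in())"
```

```text
the job is handed in; nothing more can be done
None
```

I handed the job in at about 42 s of the 210 s: all three roundels lie flat in pockets, the two blue panes and one amber pane stand home in their racks, and the switch was pushed fully on last; the hand-in returned no verdict.

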